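Make up two tool kits at the jeweller's bench

ROBOT

A 7-joint arm with a two-finger parallel gripper is mounted at the origin on the work surface. World frame = base frame: x ahead of the robot, y to its left, z up, the work surface at z = 0. Lengths are in mm, angles in rad, forces in N, time in s.
With the tool pointing down it reaches from about 400 to 850 mm from the base axis. Payload 4.5 kg.
Tool frame: the origin (TCP) lies between the finger pads; the fingertips stand 22 mm ahead of it and the grasp point (between the pads) lies 3 mm ahead of it; z points along the fingers, y is the line along which they close (so a half turn about z gives the same grasp; the last joint's range is limited). The gripper opens to 85 mm and grips with 20 to 120 N. Pads are 22 mm wide; open, the fingers measure 114 mm over their backs; the gripper's body (76 mm by 85 mm) begins 54 mm behind the grasp point. The pads swing forward as they close: fully open they stand 13 mm farther back than shut.
Start: joints at [1.242, 0.689, -0.195, 1.565, 0.157, 0.902, -0.215], TCP at [221.838, -584.329, 253.317] pointing down, gripper open.
Joint ranges: [-3.01, 3.01], [-0.46, 2.08], [-1.47, 1.51], [0.13, 2.56], [-1, 4.14], [0.04, 2.09], [-2.66, 2.66]. Speed limits (rad/s): [2.57, 2.57, 3.14, 3.14, 3.14, 3.14, 3.14].

INTERFACE

Orientations are given as a rotation vector (axis times angle).
In Python, from bench import monitor, cams, workorder gives the robot as it stands.
- The arm moves only by the tool arm_command, never from a script. Its arguments are lists of equal length, an entry for each row: "hand": the gripper command: -1 is shut, 1 is fully open, values between are in proportion; "slide": the shift along the tool's x, y, z in units of 0.25 m (1.0 is 0.25 m), a list of three; "turn": the turn about the tool's z in units of 45 degrees (1.0 is 45 degrees). A call has 1 to 10 rows; each row is the pose to reach, as a shift and turn from the pose commanded when the call began, along the tool's axes at that moment; what a row does not reach only later rows make up. A row lasts 1/8 s, in which the tool goes at most 62.5 mm and 10.7 degrees, less where a joint would pass 70% of its speed; a pose out of reach is approached as far as the arm can. A call with a number of a shift or a turn outside -1 to 1 is refused whole. A call with a gripper value outside its range is refused whole. The fingers move at their own pace and stop on an object; "force" is the grip in N (left out, the last holds). Time passes only in rows, so rows that repeat a pose let the fingers close. It gives the time, the measured TCP pose, the force, the opening and the grip force at its end, in the units of the state.
- monitor.get_obs(): the state, without advancing time (a new reading comes with each control period).
- cams.camera(name): name is "scene" or "top" or "wrist"; returns (picture, depth): 420x560x3 uint8, red, green, blue; 420x560 float32, mm along the optical axis (not along the pixel's ray), 0 where there is no reading.
- cams.calibration(name): a dict with "intrinsics" (3x3 intrinsics, pixels), "R" (3x3) and "t" (3): a world point X has camera coordinates R X + t. Camera axes: x right, y down, z forward; pixel columns grow to the right and rows downward; lengths in mm; the calibration is good to about 2 mm. A picture is of the moment at which its call begins: read the wrist's pose just before it. calibration takes no time and is no camera call; for the wrist camera it gives the pose at the moment of the call.
- workorder.close_job(): hands the job in; it is judged then, once.
The state is a dict: "time_s": time; "joint_positions": joint angles; "qd": joint speeds; "joint_efforts": joint torques, N m; "tool_pos": TCP position; "eef_rot": TCP orientation; "contact_force": force on the tool from outside, world axes, zero at the start; "moment": the same for the moment, N m; "opening": opening from 0.0 (shut) to 1.0 (fully open); "gripper_force": force on a finger pad.
Only numpy, scipy, OpenCV 4.12 (cv2) and the standard library are available. Lean on these libraries where they do the work, as an engineer would, in place of code of your own. Each camera call takes 0.05 s, during which the arm holds its last target. There are 200 camera calls.

TASK

Make up the kits for two jobs at the jeweller's bench: the doming cube, the ball stake and the small tin go in the tray with three compartments, and the stepped mandrel and the large tin go in the tray with two. Stand each thing upright, flat on the tray floor, in a compartment of its own (any compartment of the right tray will do), setting it down rather than dropping it. Leave the jar, the file and the pliers where they lie.

Things in the scene. Friction and masses are not known exactly. Their poses are not given: they have to be found in the camera images.
- cube_c (a point): Doming cube: a plain steel cube of 40 mm with a dark round hollow on its top (28 mm across, flat for handling) and smaller ones on its sides, standing on the bench; 0.4 to 0.6 kg. The point is its centre, 20 mm above its underside; x and y axes are square to its side faces, z up.
- stake_c (a point): Ball stake: steel, standing upright on the bench, 54 mm tall: round foot 34 mm across and 12 mm high, thin stem 14 mm across, and on top a ball 26 mm across whose centre is 41 mm above the underside; about 0.16 kg. The point is on its axis half-way up, 27 mm above its underside; z up along the axis.
- mandrel_c (a point): Stepped mandrel: steel, standing upright on the bench, 54 mm tall: lower step 36 mm across and 20 mm high, upper step a cylinder 22 mm across and 34 mm high with a flat top; about 0.25 kg. The point is on its axis half-way up, 27 mm above its underside; z up along the axis.
- tin_small_c (a point): Small tin: closed round aluminium canister 34 mm across, 40 mm tall, standing on the bench; about 0.06 kg. The point is its centre, 20 mm above its underside; z up along the axis.
- tin_large_c (a point): Large tin: closed round aluminium canister 50 mm across, 40 mm tall, standing on the bench, otherwise like the small tin; about 0.12 kg. The point is its centre, 20 mm above its underside; z up along the axis.
- tray3: Shallow dark wooden tray with three compartments in a row, fixed to the bench, 232 mm long (its x axis) by 80 mm wide (its y axis), 10 mm high overall. Grey-lined floor 4 mm thick; rim and dividers 4 mm thick, all 10 mm high. Each compartment is 72 by 72 mm inside, their centres at x = -76, 0 and +76 mm, y = 0 in the tray's frame. Origin at the centre of the underside, on the bench; z up. It may lie on either side of the stock.
- tray2: Shallow dark wooden tray with two compartments in a row, fixed to the bench, 156 mm long (its x axis) by 80 mm wide (its y axis), otherwise like the other tray: floor 4 mm thick, rim and divider 4 mm thick and 10 mm high, compartments 72 by 72 mm with centres at x = -38 and +38 mm, y = 0 in the tray's frame. Origin at the centre of the underside, on the bench; z up.
- jar: Small amber glass jar with a black cap, 32 mm across, 45 mm tall, loose on the bench beside the stock; origin at the centre of its underside. Bystander, not needed for the job.
- file: Hand file with a blue handle, 230 mm long, 26 mm thick at the handle, lying loose beyond the stock; origin on the bench under the middle, where handle meets blade; x axis along it towards the tip. Bystander, not needed for the job.
- pliers: Pliers with blue handles, about 155 mm long, 12 mm thick, lying loose beyond the stock; origin under the pivot, x axis towards the jaws. Bystander, not needed for the job.
Things that resemble listed ones, but are neither listed nor needed, are in the scene too. Leave any purple or yellow look-alike of the part that bears stake_c alone. Leave any green or purple look-alike of the part that bears tin_large_c alone.

How it is judged (in metres and radians):
At the end, for the whole second after the job is handed in: Cube, stake and small tin in the three-compartment tray, mandrel and large tin in the two: each within 22 mm of a compartment's middle (along, across), underside within 3 mm of the floor, within 0.08 rad of upright, centres of a kit over 45 mm apart, at rest ((x of cube_c in the frame of tray3 between -0.098 and -0.054 m or x of cube_c in the frame of tray3 between -0.022 and 0.022 m or x of cube_c in the frame of tray3 between 0.054 and 0.098 m) and y of cube_c in the frame of tray3 between -0.022 and 0.022 m and z of cube_c in the frame of tray3 between 0.021 and 0.027 m and angle between each of cube_c, stake_c, tin_small_c, mandrel_c, tin_large_c's own z axis and vertical below 0.08 rad and linear speed of each of cube, stake, tin_small, mandrel, tin_large below 0.02 m/s and angular speed of each of cube, stake, tin_small, mandrel, tin_large below 0.2 rad/s and (x of stake_c in the frame of tray3 between -0.098 and -0.054 m or x of stake_c in the frame of tray3 between -0.022 and 0.022 m or x of stake_c in the frame of tray3 between 0.054 and 0.098 m) and y of stake_c in the frame of tray3 between -0.022 and 0.022 m and z of stake_c in the frame of tray3 between 0.028 and 0.034 m and horizontal distance between each of stake_c, tin_small_c and cube_c above 0.045 m and (x of tin_small_c in the frame of tray3 between -0.098 and -0.054 m or x of tin_small_c in the frame of tray3 between -0.022 and 0.022 m or x of tin_small_c in the frame of tray3 between 0.054 and 0.098 m) and y of tin_small_c in the frame of tray3 between -0.022 and 0.022 m and z of tin_small_c in the frame of tray3 between 0.021 and 0.027 m and horizontal distance between tin_small_c and stake_c above 0.045 m and (x of mandrel_c in the frame of tray2 between -0.06 and -0.016 m or x of mandrel_c in the frame of tray2 between 0.016 and 0.06 m) and y of mandrel_c in the frame of tray2 between -0.022 and 0.022 m and z of mandrel_c in the frame of tray2 between 0.028 and 0.034 m and (x of tin_large_c in the frame of tray2 between -0.06 and -0.016 m or x of tin_large_c in the frame of tray2 between 0.016 and 0.06 m) and y of tin_large_c in the frame of tray2 between -0.022 and 0.022 m and z of tin_large_c in the frame of tray2 between 0.021 and 0.027 m and horizontal distance between tin_large_c and mandrel_c above 0.045 m); the robot touches nothing.
It fails at once if the jar, the file or the pliers are pushed more than 20 mm from where they lay (distance of any of jar, file, pliers from where it was at the start of the episode above 0.02 m).
It fails at once if a thing is dropped (falls free at over 0.8 m/s, from some 30 mm) ((linear speed of cube above 0.8 m/s and contact force between the fingers and cube below 0.05 N) or (linear speed of stake above 0.8 m/s and contact force between the fingers and stake below 0.05 N) or (linear speed of mandrel above 0.8 m/s and contact force between the fingers and mandrel below 0.05 N) or (linear speed of tin_small above 0.8 m/s and contact force between the fingers and tin_small below 0.05 N) or (linear speed of tin_large above 0.8 m/s and contact force between the fingers and tin_large below 0.05 N)).
It also fails if it takes over 117 s, if anything falls off the work surface, if the arm or the gripper's body presses on something with over 40 N, if the wrist force passes 120 N, or if a joint passes its speed limit or range.

## Working session

There is one attempt and no reset: what is moved stays moved. The work goes in short steps, Python scripts to look and compute and a tool call to move; the robot and the scene stay as the last step left them, time stands still between calls to the robot, and variables do not carry over. Pictures are saved under pics/ and viewed, at most 14 in all, crops included, and the job is handed in when it is done.

Besides the shell and the picture viewer there is one more tool, called after "Call:" as a command line: name --pt "numbers of a row" for each row, then --argument value for the rest. arm_command: Moves the arm, as the interface text tells. Shifts and turns lie within -1 to 1; 1 stands for 0.25 m of shift or 45 degrees of turn. Its arguments: {"type":"object","properties":{"hand":{"type":"array","items":{"type":"number"}},"slide":{"type":"array","items":{"type":"array","items":{"type":"number","minimum":-1,"maximum":1}}},"turn":{"type":"array","items":{"type":"number","minimum":-1,"maximum":1}},"force":{"type":"number"}},"required":["hand","slide","turn"]}

```bash
ls; mkdir -p pics; cat > h.py <<'E'
import numpy as np, cv2
from bench import monitor, cams, workorder
def shot(n,save=None):
    c=cams.calibration(n); p,d=cams.camera(n)
    if save: cv2.imwrite('pics/%s.png'%save,cv2.cvtColor(p,cv2.COLOR_RGB2BGR)); np.savez('pics/%s.npz'%save,p=p,d=d,**c)
    return p,d,c
def load(s):
    z=np.load('pics/%s.npz'%s); return z['p'],z['d'],z
def ray(c,u,v,z):
    K,R,t=[np.array(c[k]) for k in('intrinsics','R','t')]
    o=-R.T@t; r=R.T@np.linalg.inv(K)@np.array([u,v,1.]); return o+r*(z-o[2])/r[2]
def cloud(d,c):
    K,R,t=[np.array(c[k]) for k in('intrinsics','R','t')]
    v,u=np.mgrid[:d.shape[0],:d.shape[1]]
    X=np.stack([u,v,np.ones_like(u)],-1)@np.linalg.inv(K).T*d[...,None]
    return (X-t.ravel())@R
E
python3 - <<'E'
from h import *
for n in('top','scene'):
    p,d,c=shot(n,n+'0'); print(n,c)
print(monitor.get_obs())
E
```

```text
pics
top {'intrinsics': array([[527.20792648,   0.        , 283.8573163 ],
       [  0.        , 527.20792648, 205.7298076 ],
       [  0.        ,   0.        ,   1.        ]]), 'R': array([[ 2.42147439e-03, -9.99801021e-01, -1.98004003e-02],
       [-9.91699163e-01,  1.44584917e-04, -1.28579737e-01],
       [ 1.28557016e-01,  1.99473930e-02, -9.91501485e-01]]), 't': array([  3.58112013, 635.50420943, 975.72258102])}
scene {'intrinsics': array([[457.25537559,   0.        , 273.69019636],
       [  0.        , 457.25537559, 202.8752922 ],
       [  0.        ,   0.        ,   1.        ]]), 'R': array([[-0.56563847,  0.82445321,  0.01816662],
       [ 0.51737458,  0.37194111, -0.77070315],
       [-0.6421656 , -0.42654041, -0.63693534]]), 't': array([ 358.68917056, -283.23822561, 1317.67216294])}
{'time_s': 0.1, 'joint_positions': array([ 1.24178049,  0.68989099, -0.19450938,  1.56626182,  0.1573226 ,
        0.90250751, -0.21509282]), 'qd': array([-0.00021543, -0.00198701, -0.00040825, -0.00219159,  0.00096228,
       -0.00055923, -0.00039825]), 'joint_efforts': array([-3.61174854e-03, -5.40598691e+01, -1.27158679e+00, -1.58985347e+01,
        9.37316625e-03,  4.48558814e-03, -6.21703904e-06]), 'tool_pos': array([ 221.56884036, -583.81147649,  252.56383854]), 'eef_rot': array([-3.08842756e+00, -5.66639841e-01,  7.03707279e-04]), 'contact_force': array([-0.0949855, -0.2433091,  0.1616211]), 'moment': array([ 0.00342922, -0.06871724,  0.00163965]), 'gripper_force': 0.0, 'opening': 1.0008992276162958}
```

View pics/top0.png

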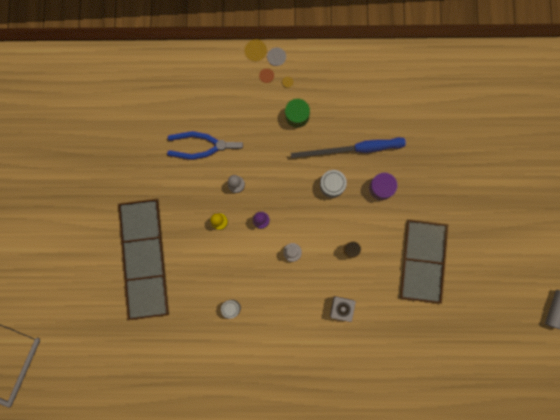

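View pics/scene0.png

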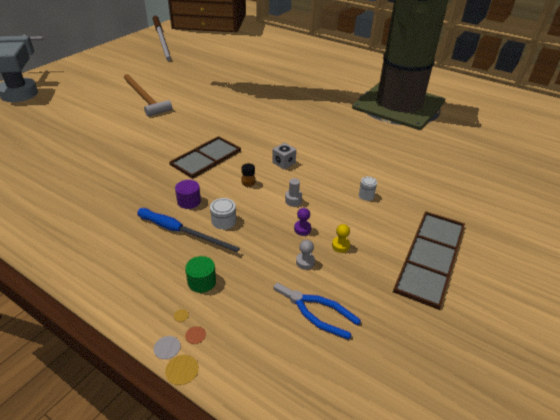

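```bash
python3 - <<'E'
from h import *
p,d,c=load('top0'); X=cloud(d,c)
print('bench z',np.median(X[330:400,200:400,2]))
m=((X[...,2]>15)&(d>0)).astype(np.uint8); m[:45]=0
n,l,s,ce=cv2.connectedComponentsWithStats(m)
for i in range(1,n):
    if s[i,4]<40: continue
    q=X[l==i]; zt=np.percentile(q[:,2],95); t=q[q[:,2]>zt-6]
    a=(t[:,:2].max(0)+t[:,:2].min(0))/2; b=(q[:,:2].max(0)+q[:,:2].min(0))/2
    print(ce[i].round(),s[i,4],'zt',zt.round(1),'top mid',a.round(1),'size',np.ptp(t[:,:2],axis=0).round(1),'all',b.round(1),np.ptp(q[:,:2],axis=0).round(1))
# trays: contours of dark/grey from low saturation
hsv=cv2.cvtColor(p,cv2.COLOR_RGB2HSV)
print(hsv[259,143],hsv[240,425],hsv[350,300],hsv[204,124])
for nm,(x0,x1,y0,y1) in dict(t3=(110,180,190,330),t2=(390,460,210,310)).items():
    sub=hsv[y0:y1,x0:x1]; mm=((sub[...,1]<90)).astype(np.uint8)
    mm=cv2.morphologyEx(mm,cv2.MORPH_OPEN,np.ones((3,3)))
    n,l,s,ce=cv2.connectedComponentsWithStats(mm)
    for i in range(1,n):
        if s[i,4]<300: continue
        v,u=np.nonzero(l==i); pts=np.array([ray(c,a+x0,b+y0,4)[:2] for a,b in zip(u,v)],np.float32)
        r=cv2.minAreaRect(pts); print(nm,r)
img=cv2.imread('pics/top0.png')
cv2.imwrite('pics/c0.png',cv2.resize(img[90:330,180:410],None,fx=2.5,fy=2.5,interpolation=2))
E
```

```text
bench z -0.257698718211906
[297. 111.] 554 zt 42.4 top mid [827.3 -21.2] size [49.5 47.5] all [826.9 -21.1] [50.4 47.9]
[376. 144.] 550 zt 26.1 top mid [ 762.  -169.5] size [ 28.3 129.4] all [ 762. -166.] [ 30.9 138. ]
[311. 152.] 158 zt 19.3 top mid [746.2 -50.3] size [18.6 86.1] all [746.2 -50.3] [18.6 86.1]
[332. 183.] 548 zt 43.1 top mid [682.2 -90.1] size [47.9 48.6] all [681.8 -90.1] [48.9 48.6]
[383. 185.] 571 zt 42.9 top mid [ 677.3 -188.3] size [49.  48.9] all [ 677.3 -188.3] [49.7 49. ]
[234. 181.] 135 zt 54.2 top mid [684.3 102.3] size [19.7 19.4] all [683.5 102.2] [23.6 25.4]
[259. 218.] 140 zt 54.2 top mid [611.8  50.6] size [21.3 21.1] all [612.3  51.8] [25.  23.5]
[216. 219.] 141 zt 54.5 top mid [609.9 134.8] size [21.3 21.2] all [609.4 134.6] [23.4 23.6]
[352. 249.] 221 zt 47.9 top mid [ 553.3 -126.2] size [28.6 28.5] all [ 552.8 -125.9] [29.5 30. ]
[292. 252.] 260 zt 55.5 top mid [547.9 -10.5] size [18.9 20.7] all [548.4 -10.4] [33.2 33.2]
[554. 311.] 348 zt 29.6 top mid [ 440.8 -505.9] size [70.4 26.2] all [ 441.4 -505.8] [72.8 27.7]
[342. 308.] 486 zt 42.8 top mid [ 440.  -106.5] size [44.4 43.7] all [ 440.8 -105.8] [46.  45.1]
[230. 308.] 276 zt 42.5 top mid [440.1 106.6] size [31.9 32.6] all [439.9 106.6] [32.5 32.8]
[21 35 95] [24 42 97] [ 18 148 155] [ 17 109  68]
t3 ((610.4849243164062, 294.7364501953125), (72.23445129394531, 71.80367279052734), 7.182528495788574)
t3 ((535.2982788085938, 285.3215637207031), (72.86111450195312, 71.70672607421875), 7.197970390319824)
t3 ((459.50537109375, 275.80517578125), (72.25347137451172, 71.1965103149414), 7.377445220947266)
t2 ((568.928955078125, -274.287353515625), (71.36068725585938, 71.9051284790039), 83.37135314941406)
t2 ((493.5235290527344, -265.23699951171875), (71.18604278564453, 72.07510375976562), 83.10255432128906)
```

View pics/c0.png

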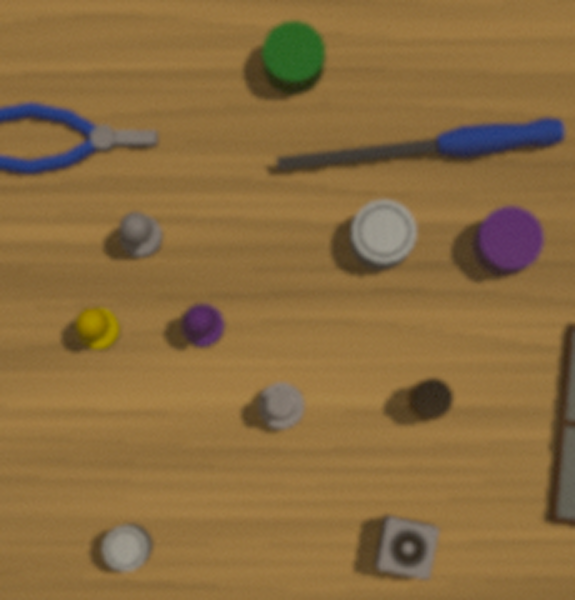

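The camera views are unambiguous. Silver stake is at top px (236,183), with look-alikes in yellow (219,221) and purple (261,220). Silver large tin is at (334,183), with look-alikes in green (297,112) and purple (384,186). The description says steel and aluminium, so the silver ones are the parts wanted, and the enlarged crop confirms it at (140,235) and (384,232). Heights of 42 and 54 mm and the tray cells of 72 mm all fit. I start with the cube.

Call:
arm_command --hand '[1,1,1,1,1,1,1]' --pt "0.748 -0.74 0" --pt "0.748 -0.74 0" --pt "0.748 -0.74 0" --pt "0.748 -0.74 0" --pt "0.748 -0.74 0" --pt "0.748 -0.74 0" --pt "0.748 -0.74 0" --turn '[0.707,0.707,0.707,0.707,0.707,0.707,0.707]' --force 60

```text
time_s: 0.98
tool_pos: [330.1, -346.9, 253.3]
eef_rot: [3.125, -0.306, -0.0]
contact_force: [0.5, -0.0, -0.7]
opening: 0.998
gripper_force: 0.0
```

```bash
cat >> h.py <<'E'
from scipy.spatial.transform import Rotation as Ro
def to(x,y,z=None,s=None):
    "slide units from present pose to a world TCP goal"
    s=s or monitor.get_obs(); R=Ro.from_rotvec(s['eef_rot']); p=s['tool_pos']
    g=np.array([x,y,p[2] if z is None else z]); return (R.inv().apply(g-p)/250).round(3)
def yaw():
    R=Ro.from_rotvec(monitor.get_obs()['eef_rot']).as_matrix(); return np.degrees(np.arctan2(R[1,0],R[0,0]))
E
python3 - <<'E'
from h import *
print(monitor.get_obs()['tool_pos'],yaw(),to(440,-106,150))
p,d,c=load('top0'); X=cloud(d,c)
m=(X[...,2]>38)&(abs(X[...,0]-440)<35)&(abs(X[...,1]+106)<35)
print(cv2.minAreaRect(X[m][:,:2].astype(np.float32)))
E
```

```text
[ 330.08857669 -346.86171708  253.26483554] -11.192358338224231 [ 0.244 -1.031  0.412]
((440.4127502441406, -106.07891082763672), (39.83796691894531, 39.69978713989258), 78.93550109863281)
```

Call:
arm_command --hand '[1,1,1,1,1,1]' --pt "0.23 -0.98 0.2" --pt "0.23 -0.98 0.2" --pt "0.23 -0.98 0.2" --pt "0.23 -0.98 0.2" --pt "0.23 -0.98 0.2" --pt "0.23 -0.98 0.2" --turn '[0,0,0,0,0,0]'

```text
time_s: 1.72
tool_pos: [434.3, -116.9, 203.1]
eef_rot: [3.126, -0.304, -0.0]
contact_force: [0.2, -0.4, -0.1]
opening: 0.997
gripper_force: 0.0
```

```bash
python3 - <<'E'
from h import *
print(to(440.4,-106,30),yaw())
p,d,c=shot('wrist','w1'); X=cloud(d,c)
m=((X[...,2]>37)&(X[...,2]<50)&(d>0)).astype(np.uint8)
n,l,s,ce=cv2.connectedComponentsWithStats(m)
for i in range(1,n):
    if s[i,4]>300: print(s[i],cv2.minAreaRect(X[l==i][:,:2].astype(np.float32)),np.median(X[l==i][:,2]))
E
```

```text
[ 0.016 -0.048  0.692] -11.107246405760172
[  0   0  23  27 463] ((604.8330078125, 46.74995422363281), (8.034856796264648, 22.836517333984375), 37.619354248046875) 44.99629028112764
[ 239   21   41   45 1448] ((552.3018798828125, -124.78081512451172), (29.362192153930664, 29.15640640258789), 79.17408752441406) 45.18618790647287
[ 241  169   48   48 2246] ((440.1004333496094, -105.11870574951172), (39.801666259765625, 40.34024429321289), 78.43560791015625) 40.348553092721886
[   3  221   43   38 1199] ((439.81695556640625, 107.68052673339844), (34.49764633178711, 33.35297393798828), 81.02886962890625) 40.7841895231917
```

View pics/w1.png

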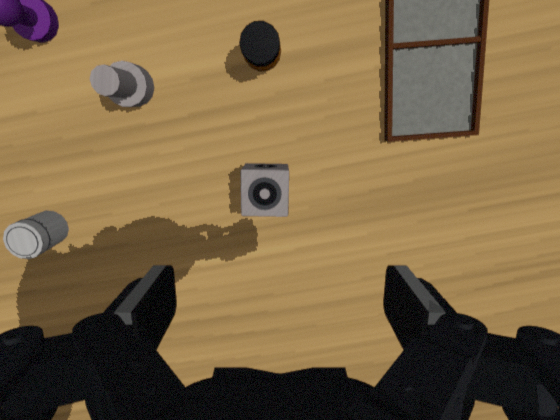

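The wrist view shows the cube at (265,190), square to the fingers and within 1 mm of the top-view fix. Now down to grasp it.

Call:
arm_command --hand '[1,1,1,1,1,-1,-1,-1,-1,-1]' --pt "0.016 -0.046 0.2" --pt "0.016 -0.046 0.4" --pt "0.016 -0.046 0.6" --pt "0.016 -0.046 0.69" --pt "0.016 -0.046 0.69" --pt "0.016 -0.046 0.69" --pt "0.016 -0.046 0.69" --pt "0.016 -0.046 0.69" --pt "0.016 -0.046 0.69" --pt "0.016 -0.046 0.69" --turn '[0,0,0,0,0,0,0,0,0,0]' --force 60

```text
time_s: 3.02
tool_pos: [443.7, -108.3, 33.9]
eef_rot: [3.127, -0.302, 0.002]
contact_force: [0.6, 1.1, 16.5]
opening: 0.461
gripper_force: 60.1
```

```bash
python3 - <<'E'
from h import *
s=monitor.get_obs();print(s['tool_pos'],s['opening'],s['gripper_force'],yaw())
Z=s['tool_pos'][2]
print(to(535.3,285.3,160)/2, 'dz',(160-Z)/250)
E
```

```text
[ 443.69076141 -108.29046752   33.85786115] 0.4613046368483279 60.144124031066895 -11.025122267792785
[ 0.0295 -0.8075 -0.252 ] dz 0.5045685554109456
```

Call:
arm_command --hand '[-1,-1,-1,-1,-1]' --pt "0 0 -0.1" --pt "0 0 -0.25" --pt "0 0 -0.5" --pt "0 0 -0.5" --pt "0 0 -0.5" --turn '[0,0,0,0,0]'

```text
time_s: 3.65
tool_pos: [441.4, -108.4, 156.5]
eef_rot: [3.125, -0.309, -0.008]
contact_force: [-0.9, -0.4, -6.3]
opening: 0.455
gripper_force: 64.4
```

```bash
python3 - <<'E'
from h import *
s=monitor.get_obs();print(s['tool_pos'],s['contact_force'])
print(to(535.3,285.3,160)/2)
p,d,c=shot('scene','s1')
img=cv2.imread('pics/s1.png'); 
K,R,t=c['intrinsics'],c['R'],c['t']; q=K@(R@s['tool_pos']+t); u,v=(q[:2]/q[2]).astype(int); print(u,v)
cv2.imwrite('pics/s1c.png',cv2.resize(img[max(0,v-80):v+70,u-90:u+90],None,fx=4,fy=4,interpolation=2))
E
```

```text
[ 441.43855977 -108.43858842  156.45792322] [-0.87215257 -0.43083853 -6.30512708]
[ 0.03  -0.809 -0.009]
284 102
```

View pics/s1c.png

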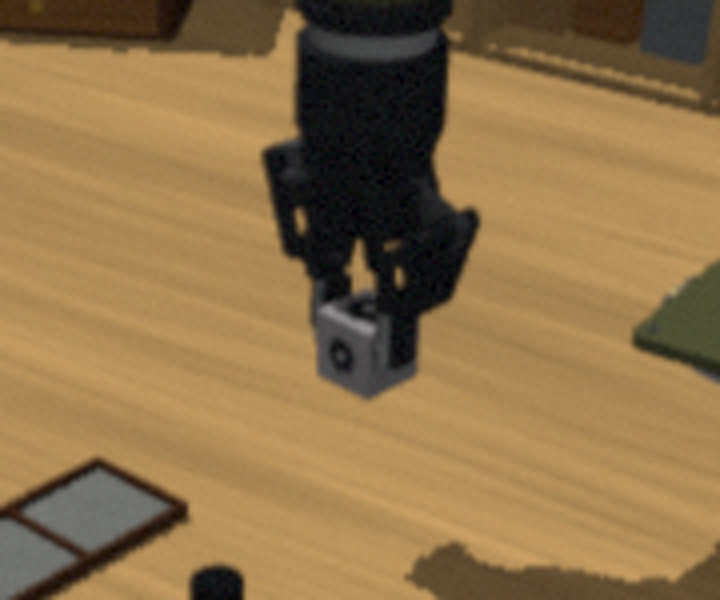

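The crop shows the cube held level at (365,345), its fingertips about 10 mm above its underside. Carrying it to the middle compartment of tray3.

Call:
arm_command --hand '[-1,-1,-1,-1,-1]' --pt "0.03 -0.81 0" --pt "0.03 -0.81 0" --pt "0.03 -0.81 0" --pt "0.03 -0.81 0" --pt "0.03 -0.81 0" --turn '[0,0,0,0,0]'

```text
time_s: 4.32
tool_pos: [487.9, 92.2, 155.7]
eef_rot: [3.126, -0.297, -0.01]
contact_force: [-0.8, -1.5, -5.5]
opening: 0.456
gripper_force: 64.3
```

Call:
arm_command --hand '[-1,-1,-1,-1,-1,-1,-1]' --pt "0.03 -0.81 0" --pt "0.03 -0.81 0" --pt "0.03 -0.81 0" --pt "0.03 -0.81 0" --pt "0.03 -0.81 0.2" --pt "0.03 -0.81 0.35" --pt "0.03 -0.81 0.35" --turn '[0,0,0,0,0,0,0]'

```text
time_s: 5.2
tool_pos: [532.1, 283.6, 65.9]
eef_rot: [3.118, -0.305, -0.017]
contact_force: [-0.3, -1.2, -5.1]
opening: 0.458
gripper_force: 64.2
```

```bash
python3 - <<'E'
from h import *
print(monitor.get_obs()['tool_pos'],to(538,284,39),yaw())
E
```

```text
[532.12679972 283.5606466   65.8930457 ] [ 0.024 -0.007  0.107] -11.180597266436843
```

Call:
arm_command --hand '[-1,-1,-1,-1]' --pt "0.024 -0.007 0.06" --pt "0.024 -0.007 0.1" --pt "0.024 -0.007 0.11" --pt "0.024 -0.007 0.11" --turn '[0,0,0,0]'

```text
time_s: 5.7
tool_pos: [540.7, 289.8, 42.5]
eef_rot: [-3.126, 0.302, 0.005]
contact_force: [0.9, 1.3, -6.1]
opening: 0.457
gripper_force: 64.3
```

Call:
arm_command --hand '[-1,-1,-1,-1]' --pt "0 0 0.006" --pt "0 0 0.012" --pt "0 0 0.012" --pt "0 0 0.012" --turn '[0,0,0,0]'

```text
time_s: 6.2
tool_pos: [540.8, 289.7, 39.3]
eef_rot: [-3.127, 0.302, 0.005]
contact_force: [-0.0, -0.1, -5.9]
opening: 0.456
gripper_force: 64.3
```

Call:
arm_command --hand '[-1,-1,-1,0.1,0.3,0.6,0.6]' --pt "0 0 0.006" --pt "0 0 0.008" --pt "0 0 0.008" --pt "0 0 0.008" --pt "0 0 0.008" --pt "0 0 0.008" --pt "0 0 0.008" --turn '[0,0,0,0,0,0,0]'

```text
time_s: 7.08
tool_pos: [540.8, 289.8, 37.2]
eef_rot: [-3.126, 0.302, 0.005]
contact_force: [-0.3, -0.1, 0.6]
opening: 0.803
gripper_force: 0.0
```

Call:
arm_command --hand '[0.9,0.9,0.9,0.9]' --pt "0 0 -0.2" --pt "0 0 -0.4" --pt "0 0 -0.4" --pt "0 0 -0.4" --turn '[0,0,0,0]'

```text
time_s: 7.58
tool_pos: [540.8, 289.3, 137.0]
eef_rot: [-3.127, 0.302, 0.006]
contact_force: [0.3, -1.1, 0.4]
opening: 0.95
gripper_force: 0.0
```

```bash
python3 - <<'E'
from h import *
print(monitor.get_obs()['tool_pos'],to(440,107.3,140))
p,d,c=shot('top','t1'); X=cloud(d,c)
m=(X[...,2]>20)&(X[...,2]<60)&(abs(X[...,0]-540)<45)&(abs(X[...,1]-288)<50)&(d>0)
q=X[m]; print(len(q),np.percentile(q[:,2],[10,50,90]),cv2.minAreaRect(q[:,:2].astype(np.float32)))
p,d,c=shot('wrist','w2'); X=cloud(d,c)
m=(X[...,2]>40)&(X[...,2]<55)&(abs(X[...,0]-540)<45)&(abs(X[...,1]-288)<50)&(d>0)
q=X[m]; print(len(q),np.percentile(q[:,2],[10,50,90]),cv2.minAreaRect(q[:,:2].astype(np.float32)))
E
```

```text
[540.81686721 289.28993173 137.02362205] [-0.257  0.792 -0.011]
80 [30.05111093 42.76165968 44.92897658] ((536.1497802734375, 283.6635437011719), (30.129467010498047, 40.10292434692383), 78.20536041259766)
3704 [43.35147211 44.33307888 45.19615272] ((537.0196533203125, 290.6470947265625), (39.94845962524414, 40.28639221191406), 78.96981048583984)
```

Cube is at (537,290.6), top at 44.3 mm, so it stands on the floor of its compartment. Next is the small tin.

Call:
arm_command --hand '[1,1,1,1,1,1]' --pt "-0.257 0.792 0" --pt "-0.257 0.792 0" --pt "-0.257 0.792 0" --pt "-0.257 0.792 0" --pt "-0.257 0.792 0" --pt "-0.257 0.792 0" --turn '[0,0,0,0,0,0]'

```text
time_s: 8.43
tool_pos: [441.1, 109.2, 137.1]
eef_rot: [-3.125, 0.299, 0.004]
contact_force: [0.4, -0.3, 0.6]
opening: 1.001
gripper_force: 0.0
```

Call:
arm_command --hand '[1,1,1,-1,-1,-1,-1,-1,-1]' --pt "0 0 0.22" --pt "0 0 0.41" --pt "0 0 0.41" --pt "0 0 0.41" --pt "0 0 0.41" --pt "0 0 0.41" --pt "0 0 0.41" --pt "0 0 0.41" --pt "0 0 0.41" --turn '[0,0,0,0,0,0,0,0,0]' --force 40

```text
time_s: 9.55
tool_pos: [442.8, 108.5, 38.2]
eef_rot: [-3.126, 0.303, 0.006]
contact_force: [-1.0, 1.0, 8.7]
opening: 0.38
gripper_force: 39.0
```

Call:
arm_command --hand '[-1,-1,-1,-1,-1]' --pt "0 0 -0.1" --pt "0 0 -0.25" --pt "0 0 -0.42" --pt "0 0 -0.42" --pt "0 0 -0.42" --turn '[0,0,0,0,0]'

```text
time_s: 10.18
tool_pos: [442.5, 107.8, 141.8]
eef_rot: [3.127, -0.303, -0.01]
contact_force: [-0.3, -0.0, -1.9]
opening: 0.38
gripper_force: 40.0
```

```bash
python3 - <<'E'
from h import *
print(monitor.get_obs()['tool_pos'],to(460,275.5,140),yaw())
E
```

```text
[442.54141391 107.76012007 141.76197968] [-0.06  -0.672  0.007] -11.066560700310387
```

Call:
arm_command --hand '[-1,-1,-1,-1,-1,-1,-1,-1]' --pt "-0.06 -0.672 0" --pt "-0.06 -0.672 0" --pt "-0.06 -0.672 0" --pt "-0.06 -0.672 0.15" --pt "-0.06 -0.672 0.3" --pt "-0.06 -0.672 0.37" --pt "-0.06 -0.672 0.37" --pt "-0.06 -0.672 0.37" --turn '[0,0,0,0,0,0,0,0]'

```text
time_s: 11.18
tool_pos: [459.8, 276.0, 49.6]
eef_rot: [-3.127, 0.302, 0.009]
contact_force: [-0.3, -0.1, -0.6]
opening: 0.384
gripper_force: 40.1
```

Touch is expected near TCP z 42, so I lower it by 7.5 mm and release.

Call:
arm_command --hand '[-1,-1,-1,-1]' --pt "0 0 0.015" --pt "0 0 0.03" --pt "0 0 0.03" --pt "0 0 0.03" --turn '[0,0,0,0]'

```text
time_s: 11.68
tool_pos: [459.7, 276.1, 42.2]
eef_rot: [-3.127, 0.302, 0.009]
contact_force: [0.0, -0.0, 4.4]
opening: 0.383
gripper_force: 40.7
```

Call:
arm_command --hand '[-0.1,0.1,0.3,0.6,0.6,1,1,1]' --pt "0 0 0" --pt "0 0 0" --pt "0 0 0" --pt "0 0 0" --pt "0 0 0" --pt "0 0 -0.2" --pt "0 0 -0.4" --pt "0 0 -0.4" --turn '[0,0,0,0,0,0,0,0]'

```text
time_s: 12.68
tool_pos: [461.9, 277.1, 144.7]
eef_rot: [-3.123, 0.302, 0.002]
contact_force: [0.6, 0.4, -0.0]
opening: 0.998
gripper_force: 0.0
```

```bash
python3 - <<'E'
from h import *
print(monitor.get_obs()['tool_pos'],to(684,102.5,140),yaw())
p,d,c=shot('wrist','w3'); X=cloud(d,c)
m=(X[...,2]>38)&(X[...,2]<55)&(abs(X[...,0]-460)<32)&(abs(X[...,1]-276)<45)&(d>0)
q=X[m]; print(len(q),np.percentile(q[:,2],[10,50,90]),cv2.minAreaRect(q[:,:2].astype(np.float32)))
E
```

```text
[461.93750363 277.11528565 144.6687832 ] [1.006 0.515 0.015] -11.04896744796961
1946 [43.48778392 44.60992762 45.49008128] ((456.642822265625, 276.7339782714844), (32.97770309448242, 33.32956314086914), 30.20391273498535)
```

Small tin is at (456.6,276.7), top at 44.6 mm, so it is placed. On to the stake, with a close look first.

Call:
arm_command --hand '[1,1,1,1,1,1,1]' --pt "0.95 0.52 0" --pt "0.95 0.52 0" --pt "0.95 0.52 0" --pt "0.95 0.52 0" --pt "0.95 0.52 0" --pt "0.95 0.52 0" --pt "0.95 0.52 0" --turn '[0,0,0,0,0,0,0]'

```text
time_s: 13.6
tool_pos: [666.2, 104.8, 138.7]
eef_rot: [-3.127, 0.298, 0.016]
contact_force: [-0.0, 1.2, -1.2]
opening: 1.001
gripper_force: 0.0
```

```bash
python3 - <<'E'
from h import *
p,d,c=shot('wrist','w4'); X=cloud(d,c)
m=(X[...,2]>43)&(X[...,2]<60)&(abs(X[...,0]-684)<32)&(abs(X[...,1]-102)<35)&(d>0)
q=X[m]; print(len(q),np.percentile(q[:,2],[10,50,99]),cv2.minAreaRect(q[:,:2].astype(np.float32)))
for z0 in(8,): 
  m=(X[...,2]>8)&(X[...,2]<15)&(abs(X[...,0]-684)<32)&(abs(X[...,1]-102)<35)&(d>0); print(cv2.minEnclosingCircle(X[m][:,:2].astype(np.float32)))
print(monitor.get_obs()['tool_pos'],to(684,102.5,46),yaw())
E
```

```text
1242 [45.94154788 50.66336159 54.75398957] ((684.8342895507812, 103.24647521972656), (24.647106170654297, 24.61292266845703), 79.55184173583984)
((684.36474609375, 103.31017303466797), 16.83926010131836)
[666.27011416 105.16637627 139.13540714] [ 0.075 -0.003  0.372] -10.844205121308525
```

View pics/w4.png

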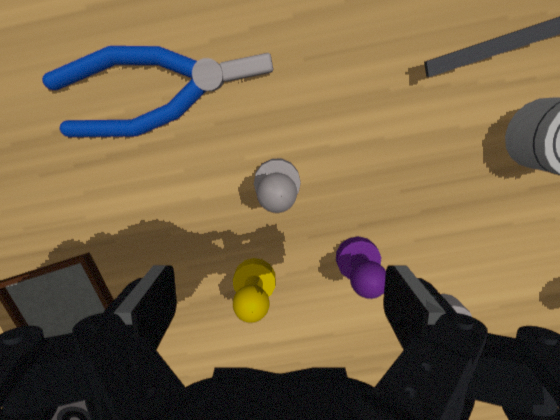

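The wrist view shows the silver stake at (277,190), yellow at (252,295), purple at (365,265). The fix is (684.6,103.3), 54 mm tall.

Call:
arm_command --hand '[1,1,1,1,-1,-1,-1,-1,-1,-1]' --pt "0.076 -0.006 0.1" --pt "0.076 -0.006 0.3" --pt "0.076 -0.006 0.385" --pt "0.076 -0.006 0.385" --pt "0.076 -0.006 0.385" --pt "0.076 -0.006 0.385" --pt "0.076 -0.006 0.385" --pt "0.076 -0.006 0.385" --pt "0.076 -0.006 0.385" --pt "0.076 -0.006 0.385" --turn '[0,0,0,0,0,0,0,0,0,0]' --force 50

```text
time_s: 14.9
tool_pos: [687.2, 101.0, 44.7]
eef_rot: [-3.127, 0.302, 0.008]
contact_force: [-0.6, -0.4, 6.4]
opening: 0.275
gripper_force: 48.7
```

Call:
arm_command --hand '[-1,-1,-1,-1,-1]' --pt "0 0 -0.1" --pt "0 0 -0.25" --pt "0 0 -0.42" --pt "0 0 -0.42" --pt "0 0 -0.42" --turn '[0,0,0,0,0]'

```text
time_s: 15.52
tool_pos: [686.1, 100.2, 147.4]
eef_rot: [3.125, -0.302, -0.014]
contact_force: [0.8, 0.8, -2.8]
opening: 0.274
gripper_force: 49.2
```

```bash
python3 - <<'E'
from h import *
s=monitor.get_obs();print(s['tool_pos'],to(611,294,145),yaw(),s['gripper_force'])
p,d,c=shot('scene','s2')
img=cv2.imread('pics/s2.png'); 
K,R,t=c['intrinsics'],c['R'],c['t']; q=K@(R@s['tool_pos']+t); u,v=(q[:2]/q[2]).astype(int); print(u,v)
cv2.imwrite('pics/s2c.png',cv2.resize(img[max(0,v-60):v+90,u-90:u+90],None,fx=4,fy=4,interpolation=2))
E
```

```text
[686.13922124 100.2342702  147.41112487] [-0.443 -0.703  0.012] -11.021932084189121 49.18277978897095
308 200
```

View pics/s2c.png

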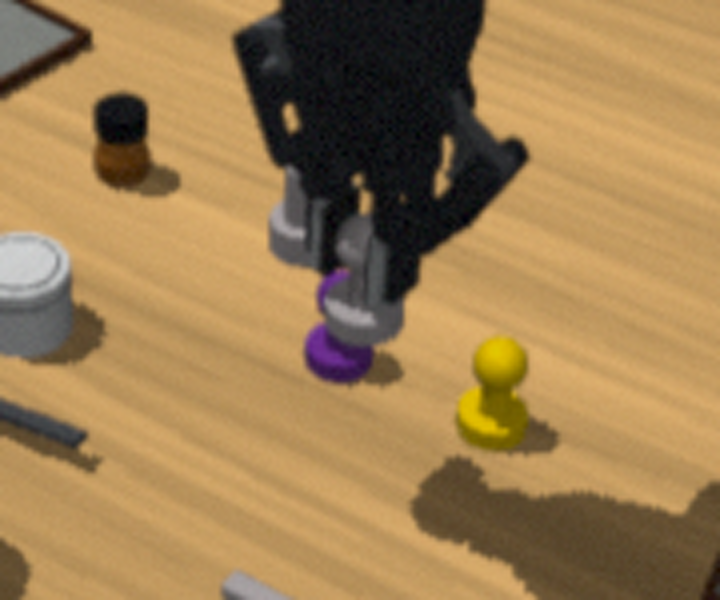

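The crop shows the silver stake held by the ball, foot level at (365,315). To tray3's far compartment.

Call:
arm_command --hand '[-1,-1,-1,-1,-1,-1,-1,-1,-1]' --pt "-0.443 -0.703 0" --pt "-0.443 -0.703 0" --pt "-0.443 -0.703 0" --pt "-0.443 -0.703 0" --pt "-0.443 -0.703 0.1" --pt "-0.443 -0.703 0.25" --pt "-0.443 -0.703 0.365" --pt "-0.443 -0.703 0.365" --pt "-0.443 -0.703 0.365" --turn '[0,0,0,0,0,0,0,0,0]'

```text
time_s: 16.7
tool_pos: [611.9, 294.1, 58.1]
eef_rot: [3.126, -0.302, -0.01]
contact_force: [-0.1, 0.7, -1.0]
opening: 0.276
gripper_force: 49.3
```

Call:
arm_command --hand '[-1,-1,-1,-1,-1]' --pt "0 0 0.012" --pt "0 0 0.018" --pt "0 0 0.024" --pt "0 0 0.024" --pt "0 0 0.024" --turn '[0,0,0,0,0]'

```text
time_s: 17.32
tool_pos: [611.4, 294.4, 51.9]
eef_rot: [3.126, -0.302, -0.011]
contact_force: [0.1, -0.7, -1.6]
opening: 0.269
gripper_force: 49.3
```

Call:
arm_command --hand '[-1,-1,-1,-1,-1]' --pt "0 0 0.006" --pt "0 0 0.012" --pt "0 0 0.015" --pt "0 0 0.015" --pt "0 0 0.015" --turn '[0,0,0,0,0]'

```text
time_s: 17.95
tool_pos: [611.7, 294.4, 48.7]
eef_rot: [3.127, -0.302, -0.01]
contact_force: [-1.9, -1.1, 5.7]
opening: 0.273
gripper_force: 49.9
```

Call:
arm_command --hand '[-0.3,-0.1,0.2,0.5,0.5,1,1,1]' --pt "0 0 0" --pt "0 0 0" --pt "0 0 0" --pt "0 0 0" --pt "0 0 0" --pt "0 0 -0.2" --pt "0 0 -0.4" --pt "0 0 -0.4" --turn '[0,0,0,0,0,0,0,0]'

```text
time_s: 18.95
tool_pos: [614.9, 296.0, 152.9]
eef_rot: [-3.122, 0.302, -0.001]
contact_force: [0.4, 0.6, -0.4]
opening: 1.0
gripper_force: 0.0
```

```bash
python3 - <<'E'
from h import *
print(monitor.get_obs()['tool_pos'],to(548.5,-10.5,145)/2,yaw())
p,d,c=shot('wrist','w5'); X=cloud(d,c)
for lo,hi in((47,65),(12,18.5)):
  m=(X[...,2]>lo)&(X[...,2]<hi)&(abs(X[...,0]-611)<24)&(abs(X[...,1]-294)<24)&(d>0)
  q=X[m]; print(len(q),np.percentile(q[:,2],[10,50,99]),cv2.minEnclosingCircle(q[:,:2].astype(np.float32)))
E
```

```text
[614.9319793  296.00624838 152.91014171] [-0.013   0.627   0.0125] -11.046012020450567
1055 [49.67660811 54.67298009 58.60489841] ((609.0480346679688, 296.7491149902344), 12.878782272338867)
689 [15.12446846 16.17824233 17.92512682] ((608.5850219726562, 296.9789123535156), 16.992612838745117)
```

Stake is upright at (609,297), ball top 58.6 mm and foot at 16 mm. Now the mandrel.

Call:
arm_command --hand '[1,1,1,1,1,1]' --pt "-0.013 0.627 0" --pt "-0.013 0.627 0" --pt "-0.013 0.627 0" --pt "-0.013 0.627 0" --pt "-0.013 0.627 0" --pt "-0.013 0.627 0" --turn '[0,0,0,0,0,0]'

```text
time_s: 19.75
tool_pos: [578.7, 143.1, 147.9]
eef_rot: [-3.127, 0.298, 0.012]
contact_force: [-0.0, -0.7, -0.3]
opening: 0.999
gripper_force: 0.0
```

Call:
arm_command --hand '[1,1,1,1,1,1]' --pt "-0.013 0.627 0" --pt "-0.013 0.627 0" --pt "-0.013 0.627 0" --pt "-0.013 0.627 0" --pt "-0.013 0.627 0" --pt "-0.013 0.627 0" --turn '[0,0,0,0,0,0]'

```text
time_s: 20.5
tool_pos: [546.3, -9.6, 148.5]
eef_rot: [-3.127, 0.296, 0.01]
contact_force: [-0.9, 0.1, -1.0]
opening: 1.005
gripper_force: 0.0
```

```bash
python3 - <<'E'
from h import *
p,d,c=shot('wrist','w6'); X=cloud(d,c)
for lo,hi in((50,62),(16,24)):
  m=(X[...,2]>lo)&(X[...,2]<hi)&(abs(X[...,0]-548)<30)&(abs(X[...,1]+10)<30)&(d>0)
  q=X[m]; print(len(q),np.percentile(q[:,2],[10,50,99]) if len(q) else 0,cv2.minEnclosingCircle(q[:,:2].astype(np.float32)))
print(monitor.get_obs()['tool_pos'],to(548.2,-10.5,47),yaw())
E
```

```text
860 [53.22111509 54.14624573 55.70143367] ((548.11181640625, -9.373136520385742), 10.982309341430664)
827 [19.16011009 20.2564915  23.15833037] ((548.1325073242188, -9.59728717803955), 17.858596801757812)
[546.15213079 -10.00963975 148.51261348] [0.011 0.    0.406] -10.849636525543724
```

Call:
arm_command --hand '[1,1,1,1,-1,-1,-1,-1,-1,-1]' --pt "0.01 -0.004 0.2" --pt "0.01 -0.004 0.35" --pt "0.01 -0.004 0.41" --pt "0.01 -0.004 0.41" --pt "0.01 -0.004 0.41" --pt "0.01 -0.004 0.41" --pt "0.01 -0.004 0.41" --pt "0.01 -0.004 0.41" --pt "0.01 -0.004 0.41" --pt "0.01 -0.004 0.41" --turn '[0,0,0,0,0,0,0,0,0,0]' --force 50

```text
time_s: 21.8
tool_pos: [548.3, -11.3, 46.7]
eef_rot: [3.127, -0.301, -0.009]
contact_force: [-0.6, 0.9, 5.6]
opening: 0.24
gripper_force: 48.7
```

Call:
arm_command --hand '[-1,-1,-1,-1,-1]' --pt "0 0 -0.1" --pt "0 0 -0.25" --pt "0 0 -0.45" --pt "0 0 -0.45" --pt "0 0 -0.45" --turn '[0,0,0,0,0]'

```text
time_s: 22.42
tool_pos: [547.5, -12.0, 157.7]
eef_rot: [3.126, -0.302, -0.014]
contact_force: [0.4, -0.9, -2.3]
opening: 0.238
gripper_force: 49.5
```

```bash
python3 - <<'E'
from h import *
s=monitor.get_obs();print(s['tool_pos'],to(494,-265,155),yaw(),s['opening'],s['gripper_force'])
E
```

```text
[547.50085221 -11.9753457  157.72484871] [-0.016  1.034  0.013] -11.037044038198664 0.23828569458274082 49.53361093997955
```

Call:
arm_command --hand '[-1,-1,-1,-1,-1,-1]' --pt "-0.016 0.98 0" --pt "-0.016 0.98 0" --pt "-0.016 0.98 0" --pt "-0.016 0.98 0" --pt "-0.016 0.98 0" --pt "-0.016 0.98 0" --turn '[0,0,0,0,0,0]'

```text
time_s: 23.18
tool_pos: [496.7, -250.7, 157.2]
eef_rot: [-3.126, 0.302, 0.016]
contact_force: [-0.0, 0.7, -2.1]
opening: 0.244
gripper_force: 49.9
```

Call:
arm_command --hand '[-1,-1,-1,-1,-1,-1]' --pt "0 0.054 0.1" --pt "0 0.054 0.25" --pt "0 0.054 0.38" --pt "0 0.054 0.4" --pt "0 0.054 0.4" --pt "0 0.054 0.4" --turn '[0,0,0,0,0,0]'

```text
time_s: 23.92
tool_pos: [495.5, -264.5, 60.1]
eef_rot: [3.126, -0.301, -0.008]
contact_force: [-0.1, -1.9, -2.0]
opening: 0.244
gripper_force: 49.9
```

Call:
arm_command --hand '[-1,-1,-1,-1,-1]' --pt "0 0 0.015" --pt "0 0 0.028" --pt "0 0 0.036" --pt "0 0 0.036" --pt "0 0 0.036" --turn '[0,0,0,0,0]'

```text
time_s: 24.55
tool_pos: [494.4, -264.6, 50.7]
eef_rot: [3.126, -0.302, -0.011]
contact_force: [-1.5, 0.9, 6.1]
opening: 0.242
gripper_force: 50.9
```

Call:
arm_command --hand '[-0.4,-0.2,0.1,0.5,0.5,1,1,1,1]' --pt "0 0 0" --pt "0 0 0" --pt "0 0 0" --pt "0 0 0" --pt "0 0 0" --pt "0 0 -0.2" --pt "0 0 -0.4" --pt "0 0 -0.4" --pt "0 0 -0.4" --turn '[0,0,0,0,0,0,0,0,0]'

```text
time_s: 25.68
tool_pos: [494.5, -264.6, 149.5]
eef_rot: [3.126, -0.302, -0.012]
contact_force: [-0.0, 0.8, -0.1]
opening: 1.001
gripper_force: 0.0
```

```bash
python3 - <<'E'
from h import *
print(monitor.get_obs()['tool_pos'],to(682,-90.1,145),yaw())
p,d,c=shot('wrist','w7'); X=cloud(d,c)
for lo,hi in((50,65),(20,28)):
  m=(X[...,2]>lo)&(X[...,2]<hi)&(abs(X[...,0]-494)<30)&(abs(X[...,1]+265)<30)&(d>0)
  q=X[m]; print(len(q),np.percentile(q[:,2],[10,50,99]),cv2.minEnclosingCircle(q[:,:2].astype(np.float32)))
E
```

```text
[ 494.48863457 -264.62417824  149.52939195] [ 0.603 -0.829  0.012] -11.032771452805175
933 [56.79198658 58.13966288 59.68390555] ((493.8986511230469, -264.2496032714844), 11.033226013183594)
848 [23.22764909 24.19708834 27.21034778] ((493.99932861328125, -264.15625), 17.902976989746094)
```

Mandrel is upright at (494,-264), top 58.1 mm. Last, the large tin.

Call:
arm_command --hand '[1,1,1,1,1,1,1]' --pt "0.583 -0.829 0" --pt "0.583 -0.829 0" --pt "0.583 -0.829 0" --pt "0.583 -0.829 0" --pt "0.583 -0.829 0" --pt "0.583 -0.829 0" --pt "0.583 -0.829 0" --turn '[0,0,0,0,0,0,0]'

```text
time_s: 26.6
tool_pos: [676.1, -91.4, 147.5]
eef_rot: [3.124, -0.305, -0.015]
contact_force: [-0.5, -0.8, -0.4]
opening: 1.0
gripper_force: 0.0
```

```bash
python3 - <<'E'
from h import *
p,d,c=shot('wrist','w8'); X=cloud(d,c)
m=((X[...,2]>36)&(X[...,2]<50)&(abs(X[...,0]-682)<40)&(abs(X[...,1]+90)<40)&(d>0))
q=X[m]; print(len(q),np.percentile(q[:,2],[10,50,99]),cv2.minEnclosingCircle(q[:,:2].astype(np.float32)),p[m].mean(0))
print(monitor.get_obs()['tool_pos'],to(682,-90.1,35),yaw())
E
```

```text
4085 [39.66719657 40.61609517 42.22767484] ((682.2201538085938, -89.58372497558594), 24.912513732910156) [169.17845777 167.8494492  165.39241126]
[676.40489022 -91.37025552 147.96115389] [ 0.025 -0.011  0.452] -11.161618196117214
```

Call:
arm_command --hand '[1,1,1,1,-1,-1,-1,-1,-1,-1]' --pt "0.024 -0.012 0.15" --pt "0.024 -0.012 0.35" --pt "0.024 -0.012 0.455" --pt "0.024 -0.012 0.455" --pt "0.024 -0.012 0.455" --pt "0.024 -0.012 0.455" --pt "0.024 -0.012 0.455" --pt "0.024 -0.012 0.455" --pt "0.024 -0.012 0.455" --pt "0.024 -0.012 0.455" --turn '[0,0,0,0,0,0,0,0,0,0]' --force 40

```text
time_s: 27.9
tool_pos: [684.8, -87.9, 37.0]
eef_rot: [3.126, -0.302, -0.006]
contact_force: [-1.0, -0.8, 6.1]
opening: 0.567
gripper_force: 41.9
```

Call:
arm_command --hand '[-1,-1,-1,-1,-1]' --pt "0 0 -0.1" --pt "0 0 -0.25" --pt "0 0 -0.48" --pt "0 0 -0.48" --pt "0 0 -0.48" --turn '[0,0,0,0,0]'

```text
time_s: 28.52
tool_pos: [683.7, -87.3, 154.9]
eef_rot: [3.126, -0.301, -0.012]
contact_force: [-0.5, 0.5, -2.6]
opening: 0.57
gripper_force: 41.7
```

```bash
python3 - <<'E'
from h import *
s=monitor.get_obs();print(s['tool_pos'],to(569,-274,155),yaw(),s['opening'],s['gripper_force'])
E
```

```text
[683.69776487 -87.31216491 154.85343331] [-0.308  0.821  0.003] -11.011458623840099 0.5702013339900939 41.734744906425476
```

Call:
arm_command --hand '[-1,-1,-1,-1,-1,-1,-1,-1,-1,-1]' --pt "-0.308 0.821 0" --pt "-0.308 0.821 0" --pt "-0.308 0.821 0" --pt "-0.308 0.821 0" --pt "-0.308 0.821 0" --pt "-0.308 0.821 0.15" --pt "-0.308 0.821 0.3" --pt "-0.308 0.821 0.41" --pt "-0.308 0.821 0.41" --pt "-0.308 0.821 0.41" --turn '[0,0,0,0,0,0,0,0,0,0]'

```text
time_s: 29.78
tool_pos: [569.6, -273.1, 53.6]
eef_rot: [3.127, -0.3, -0.01]
contact_force: [-0.6, 0.3, -1.1]
opening: 0.572
gripper_force: 41.9
```

Call:
arm_command --hand '[-1,-1,-1,-1,-1]' --pt "0 0 0.012" --pt "0 0 0.024" --pt "0 0 0.03" --pt "0 0 0.03" --pt "0 0 0.03" --turn '[0,0,0,0,0]'

```text
time_s: 30.4
tool_pos: [568.7, -274.0, 45.7]
eef_rot: [3.126, -0.302, -0.011]
contact_force: [0.2, -0.5, -1.2]
opening: 0.571
gripper_force: 41.9
```

Call:
arm_command --hand '[-1,-1,-1,-1,-1]' --pt "0 0 0.01" --pt "0 0 0.016" --pt "0 0 0.02" --pt "0 0 0.02" --pt "0 0 0.02" --turn '[0,0,0,0,0]'

```text
time_s: 31.02
tool_pos: [568.4, -273.9, 41.0]
eef_rot: [3.126, -0.302, -0.011]
contact_force: [-1.9, -0.1, 5.5]
opening: 0.571
gripper_force: 42.5
```

Call:
arm_command --hand '[0.25,0.4,0.6,0.9,1,1,1,1,1,1]' --pt "0 0 0" --pt "0 0 0" --pt "0 0 0" --pt "0 0 0" --pt "0 0 0" --pt "0 0 -0.2" --pt "0 0 -0.4" --pt "0 0 -0.8" --pt "0 0 -0.8" --pt "0 0 -0.8" --turn '[0,0,0,0,0,0,0,0,0,0]'

```text
time_s: 32.28
tool_pos: [572.1, -274.5, 244.3]
eef_rot: [3.124, -0.302, 0.0]
contact_force: [0.4, 0.6, -0.3]
opening: 0.999
gripper_force: 0.0
```

```bash
python3 - <<'E'
from h import *
print(monitor.get_obs()['tool_pos'])
p,d,c=shot('wrist','w9'); X=cloud(d,c)
m=(X[...,2]>39)&(X[...,2]<50)&(abs(X[...,0]-569)<35)&(abs(X[...,1]+274)<35)&(d>0)
q=X[m]; print(len(q),np.percentile(q[:,2],[10,50,99]),cv2.minEnclosingCircle(q[:,:2].astype(np.float32)))
shot('scene','s9')
E
```

```text
[ 572.0570185  -274.53406215  244.33685161]
2142 [43.59155318 44.63593677 46.39948406] ((566.3445434570312, -273.5220031738281), 24.996543884277344)
```

View pics/s9.png

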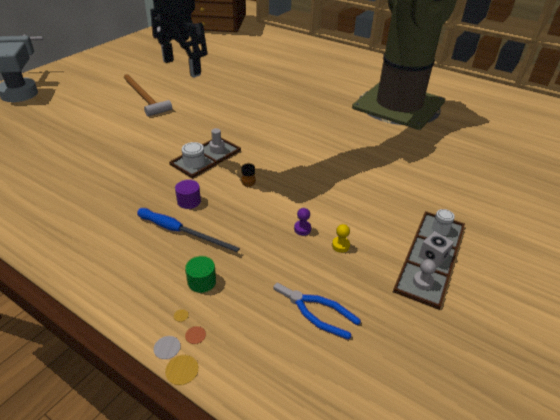

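The picture shows the kits standing in tray2 (205,150) and tray3 (435,255). The jar (248,175), file (190,232) and pliers (320,305) have not moved. Handing in.

```bash
python3 -c "
from bench import workorder; print(workorder.close_job())"
```

```text
the job is handed in; nothing more can be done
None
```

Both kits are made up and the job is handed in at about 32 s of the 117 s allowed: all five parts measured within about 5 mm of their compartment centres and standing on the tray floor, and the jar, file and pliers look undisturbed in the last picture; the hand-in returned no verdict.

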